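# Start the hood fan and raise the sash to its mark

## Robot

A 7-joint arm with a two-finger parallel gripper is mounted at the origin on the work surface. World frame = base frame: x ahead of the robot, y to its left, z up, the work surface at z = 0. Lengths are in mm, angles in rad, forces in N, time in s.
With the tool pointing down it reaches from about 375 to 925 mm from the base axis. Payload 3.1 kg.
Tool frame: the origin (TCP) lies on the centre line of the jaws, within the pads' length; the fingertips stand 22 mm ahead of it and the grasp point (between the pads) lies 3 mm ahead of it; z points along the fingers, y is the direction in which the jaws open and shut (so a half turn about z gives the same grasp; the last joint's range is limited). The gripper opens to 85 mm and grips with 20 to 120 N. Pads are 22 mm wide; open, the fingers measure 114 mm over their backs; the gripper's body (76 mm by 85 mm) begins 54 mm behind the grasp point. The pads swing forward as they close: fully open they stand 13 mm farther back than shut.
Start: joints at [-1.425, 0.383, 0.044, 1.598, -0.018, 1.161, -0.05], TCP at [156.882, 630.786, 253.269] pointing down, gripper open.
Joint ranges: [-2.61, 2.61], [-0.41, 2.15], [-1.48, 1.57], [0, 2.5], [-1.57, 4.71], [0.05, 1.97], [-2.85, 2.85]. Speed limits (rad/s): [2.79, 2.79, 3.14, 3.14, 3.14, 3.14, 3.14].

## Interface

Orientations are given as a unit quaternion [x, y, z, w].
In Python, from cell import bot, effector, kin, optics, workorder, models, readout gives the robot as it stands. Calls block until the motion is done:
- bot.move_to(position, orientation): joint-space move of the TCP to a pose.
- bot.line_to(position, frame=None, v=150): straight line of the TCP; frame=None keeps the orientation; v is the mean speed in mm/s.
- bot.move_j(angles): joint-space move.
- effector.ungrasp() and effector.grasp(effort=None): open the fingers fully, or close them until they stop; effort is the grip in N (None keeps the last).
- bot.sleep(seconds).
- kin.solve_ik(position, orientation): joint angles nearest the present ones, or None.
- optics.capture(name): name is "side" or "top" or "wrist"; returns a dict with "img" (420x560x3 uint8, blue, green, red), "range_z" (420x560 float32, mm along the optical axis (not along the pixel's ray), 0 where there is no reading), "fov_y" (degrees; the focal length in pixels is half the picture's height over the tangent of half this angle, whatever the lens; pixels are square), "cx", "cy" (the principal point, pixels), "R" (3x3) and "t" (3): a world point X has camera coordinates R X + t. Camera axes: x right, y down, z forward; pixel columns grow to the right and rows downward; lengths in mm; the calibration is good to about 2 mm. The wrist camera is an equidistant fisheye: a pixel r from the principal point sees the ray r / f radians off the axis. A picture is of the moment at which its call begins.
A pose or a line that the arm cannot do raises bot.PlanningError and nothing moves.
- workorder.hand_in(): hands the job in, once; it reports no verdict.
Trained networks look in a picture, given as the dict that the camera call returned (one of the last four; its "shot" number tells which), for a name from the list of things; names that differ only in an ending like _2 or _b are one class to them, and where a whole thing is asked for, a point or a joint stands for the part that bears it (a point fixed in the world has none). Each returns a list of dicts, best first, with "p" (0 to 1); they miss things now and then, are a little off and sometimes report something else, mostly with a low value. They report only what shows in the picture. A call takes as long as a camera call.
- models.look_for(picture, thing): "pixel" ([column, row] in pixels, amid what is visible of it).
- models.regions_of(picture, thing): "pixels" (420x560 bool, what is visible of it) and "pixel" ([column, row] in pixels, amid what is visible of it).
Readings, each from a call of its own:
- readout.current_time(): time.
- readout.current_q(): joint angles.
- readout.current_joint_vel(): joint speeds.
- readout.current_joint_efforts(): joint torques, N m.
- readout.current_tcp_pos(): TCP position.
- readout.current_ee_rot(): TCP orientation.
- readout.current_contact_force(): force on the tool from outside, world axes, zero at the start.
- readout.current_moment(): the same for the moment, N m.
- readout.current_opening(): finger opening in mm.
Only numpy, scipy, OpenCV 4.12 (cv2) and the standard library are available. Lean on these libraries where they do the work, as an engineer would, in place of code of your own. Each camera call takes 0.05 s, during which the arm holds its last target.

## Task

Get the bench hood ready for work: with its sash still down, press the green start button on the fan control box fully in and let it come back out, then push the sash up from beneath its lip until the lip is level with the tip of the yellow marker on the hood's side post, and leave it standing there. Use the fingers only to press and push: do not grip the lip, do not press the red stop button, do not shift the marker, and leave everything else on the bench and inside the hood where it stands.

Things in the scene. Friction and masses are not known exactly. Their poses are not given: they have to be found in the camera images.
- hood: Clear-walled bench hood, fixed: 310 deep (x), 420 wide (y), 345 high. Origin: middle of its underside. Its -x side is the open front, facing the robot, yawed up to 0.15 rad. The front leans back 40 degrees from vertical (top farther from the robot) between two aluminium posts 20 wide at y -200 and +200. Base 20 high, from x -160 to +150; a steel sill on it reaches z 28.
- sash (a joint): How far the sash has been pushed up its sloping track, m: 0 lowest stop, 0.145 highest; starts at 0 to 0.025. Counterweights balance it, so it neither falls nor rises by itself: push against about 3 N of friction and 6 N per m/s; it stays where it is left. Each 1 mm of travel goes 0.766 mm up and 0.643 mm along the hood's +x.
- lip_center (a point): Centre of the sash's lip, a ledge 340 long (y), 45 deep (x), 12 thick (z) (top 4 mm blue rubber) jutting from the pane's lower edge. Own axes: z up along the sloping track, y the hood's y, -x out towards the robot and 40 degrees upward. Underside (push here) at z -6, nose at x -22.5, pane at x +22.5. At sash 0 it lies at x -121, y 0, z +89 in the hood frame; 40 mm or more is free beneath it.
- marker_tip (a point): Tip of the yellow pointed marker (26 mm high at its root) clamped on the right-hand post (hood -y); it points at the right end of the lip, 6 mm clear of it. Axes as lip_center. Set anywhere from 80 to 130 mm of sash travel: the lip is level with it when lip_center has z = 0 in marker_tip's frame, so that the tip points at the middle of the lip's end.
- fan_box: White fan control box, fixed on the bench, 90 (x) x 130 (y) x 58 (z) mm, origin at the middle of its underside; it stands at the left or the right in front of the hood, turned by up to 0.25 rad. Two push buttons 30 mm wide stand on its top, in black collars 44 mm wide and 12 mm high: green at its +y, red at its -y, 70 mm apart.
- fan_start_top (a point): Centre of the top face of the green start button, which is pressed straight down; about 80 mm above the bench.
- fan_start (a joint): How far the green button is pressed in, in m: 0 out, 0.006 fully in. Starting force 1.5 N, fully in at 5 N; it springs back.
- fan_stop (a joint): How far the red stop button is pressed in, in m: 0 out, 0.006 fully in. Not to be pressed.
- tray: White shallow tray, 100 x 140 x 18 mm, loose, at the other side from the fan box; leave alone (origin under its middle).
- beaker: Small glass beaker, 54 wide, 70 high, standing in the tray; leave alone (origin under its middle).
- stub: Brass specimen stub, 38 wide, 42 high, on the mat at the left near the robot; leave alone (origin under its middle).
- jar: Specimen jar with a blue cap, 44 wide, 62 high, on the mat at the right near the robot; leave alone (origin under its middle).
- brush: Dusting brush, 160 long, lying to the left of the hood; leave alone.
- tweezers: Steel tweezers, 150 long, lying to the right of the hood; leave alone.
- dish: Glass dish, 64 wide, 14 high, on the dark stage plate inside the hood; leave alone.

How it is judged (in metres and radians):
On the way, in this order (a step that is already met when the one before it is completed fails the run):
1. The green start button is pressed in while the sash is still down (value of joint fan_start above 0.005 m and distance of lip_center from where it was at the start of the episode below 0.01 m), for 0.05 s.
2. The sash has been pushed up until its lip is level with the marker (z of lip_center in the frame of marker_tip between -0.008 and 0.008 m), for 0.2 s.
At the end, for the whole second after the job is handed in: The sash stands still with its lip level with the marker's tip, within 8 mm along the sloping track; both buttons are out, the marker has not been shifted by more than 6 mm and no other thing by more than 20 mm (all of step 2 and velocity of joint sash between -0.005 and 0.005 m/s and value of joint each of fan_start, fan_stop below 0.002 m and distance of marker_tip from where it was at the start of the episode below 0.006 m and distance of each of tray, beaker, stub, jar, brush, tweezers, dish from where it was at the start of the episode below 0.02 m); the robot touches nothing.
It fails at once if The lip is gripped between the fingers: the ledge (sash_c0) and the blue strip on its top (sash_c1) loaded at once (contact force between the fingers and sash_c0 above 1 N and contact force between the fingers and sash_c1 above 1 N).
It fails at once if The red stop button is pressed (value of joint fan_stop above 0.003 m).
It fails at once if The marker is shifted (distance of marker_tip from where it was at the start of the episode above 0.006 m).
It fails at once if A bystander is shifted, lifted or carried (distance of any of tray, beaker, stub, jar, brush, tweezers, dish from where it was at the start of the episode above 0.02 m).
It also fails if it takes over 40 s, if anything falls off the work surface, if the arm or the gripper's body presses on something with over 40 N, if the wrist force passes 120 N, or if a joint passes its speed limit or range.

## Working session

There is one attempt and no reset: what is moved stays moved. The work goes in short steps, each a Python script; the robot and the scene stay as the last script left them, time stands still between calls to the robot, and variables do not carry over. Pictures are saved under pics/ and viewed, and the job is handed in when it is done.

```bash
mkdir -p pics
cat > h.py <<'E'
import numpy as np, cv2, pickle
from cell import bot, effector, kin, optics, workorder, models, readout
def deproj(P,u,v,z=None):
    f=P["img"].shape[0]/2/np.tan(np.radians(P["fov_y"])/2)
    u=np.asarray(u,float);v=np.asarray(v,float)
    if z is None: z=P["range_z"][v.astype(int),u.astype(int)]
    c=np.stack([(u-P["cx"])/f*z,(v-P["cy"])/f*z,z*np.ones_like(u)],-1)
    return (c-P["t"])@np.asarray(P["R"])
def proj(P,X):
    f=P["img"].shape[0]/2/np.tan(np.radians(P["fov_y"])/2)
    c=np.asarray(X)@np.asarray(P["R"]).T+P["t"]
    return np.stack([c[...,0]/c[...,2]*f+P["cx"],c[...,1]/c[...,2]*f+P["cy"]],-1)
E
python3 - <<'E'
from h import *
for n in ["top","side"]:
    P=optics.capture(n); cv2.imwrite(f"pics/{n}0.png",P["img"]); pickle.dump(P,open(f"{n}0.pkl","wb"))
    print(n,P["fov_y"],P["cx"],P["cy"],np.array(P["R"]).round(3).tolist(),P["t"])
    for t in ["fan_start_top","fan_box","lip_center","marker_tip","hood","fan_stop","tray","jar","stub"]:
        r=models.look_for(P,t)
        if r:
            u,v=r[0]["pixel"]; print(t,len(r),round(r[0]["p"],2),[u,v],deproj(P,u,v).round(1))
        else: print(t,None)
print(readout.current_time(),readout.current_tcp_pos(),readout.current_ee_rot())
E
```

```text
top 47.383658747819666 277.47995593618293 213.72897080341627 [[-0.02, -1.0, -0.002], [-0.984, 0.02, -0.175], [0.175, -0.001, -0.985]] [  14.75395679  558.996288   1405.9215924 ]
fan_start_top 1 0.17 [166.6, 258.8] [432.5 346.7  10.7]
fan_box 1 0.61 [385.0, 266.6] [ 391.4 -310.    66.6]
lip_center 3 0.8 [298.0, 180.2] [643.  -58.4 128.1]
marker_tip 1 0.62 [367.5, 168.9] [ 661.5 -254.1  169.1]
hood 2 0.72 [298.1, 144.8] [727.4 -58.2 197.5]
fan_stop 1 0.4 [399.0, 262.9] [ 400.3 -347.6   83.6]
tray 1 0.87 [169.7, 262.7] [421.  338.9   2. ]
jar 1 0.59 [324.6, 273.8] [ 374.1 -131.6   65.5]
stub 2 0.66 [173.1, 264.5] [411.6 317.6  51.1]
side 44.2803770614504 277.8676459154249 215.7672884146217 [[0.986, -0.163, 0.023], [-0.084, -0.618, -0.782], [0.141, 0.769, -0.623]] [-553.76534179  102.13167272 1310.12743647]
fan_start_top None
fan_box 2 0.75 [224.0, 332.5] [ 389.8 -365.    77.6]
lip_center 1 0.84 [319.1, 212.1] [648.7 -73.3 130.5]
marker_tip 1 0.7 [348.1, 255.9] [ 662.9 -272.9  166.9]
hood 1 0.92 [363.3, 214.5] [801.9  20.   33.3]
fan_stop 2 0.48 [228.2, 329.2] [ 398.8 -360.2   80.5]
tray 1 0.63 [220.6, 171.0] [432.7 320.3   9.9]
jar 1 0.7 [211.7, 272.6] [ 376.6 -151.8   38.1]
stub 1 0.45 [206.5, 198.4] [380.8 140.8  40.8]
1.0 [156.87898393 630.78821244 253.27445095] [ 1.21585286e-01  9.92580988e-01 -1.24640887e-07 -2.31409574e-05]
```

View pics/top0.png

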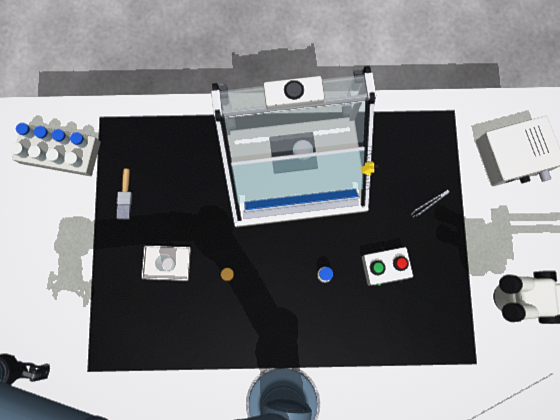

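View pics/side0.png

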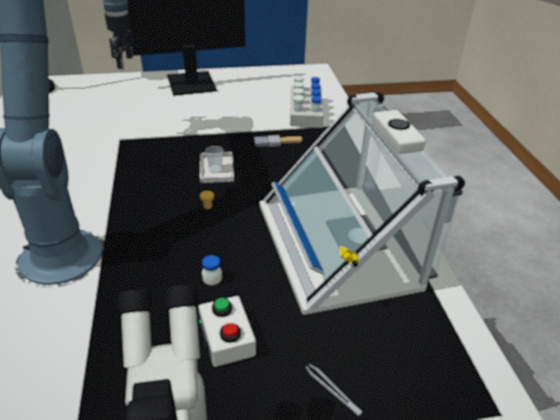

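The top view shows the green button at (378,268), the red button at (401,263), the blue lip strip running from (245,206) to (357,193), and the yellow marker at (368,169). The fan box is on the right.

```bash
cat > meas.py <<'E'
from h import *
def colmask(P,c,dil=None):
    hsv=cv2.cvtColor(P["img"],cv2.COLOR_BGR2HSV); H,S,V=[hsv[...,i].astype(int) for i in range(3)]
    if c=="green": m=(abs(H-65)<18)&(S>120)&(V>60)
    if c=="red": m=((H<8)|(H>172))&(S>150)&(V>90)
    if c=="yellow": m=(abs(H-26)<6)&(S>150)&(V>120)
    if c=="blue": m=(abs(H-108)<12)&(S>130)&(V>60)
    return m
def pts(P,c,box):
    m=colmask(P,c); k=np.zeros_like(m); k[box[1]:box[3],box[0]:box[2]]=1; m&=k
    m&=P["range_z"]>0
    v,u=np.nonzero(m); return u,v,deproj(P,u,v)
if __name__=="__main__":
    B={"top":dict(green=(365,255,390,280),red=(390,250,412,275),yellow=(355,155,380,180),blue=(235,180,365,215)),
       "side":dict(green=(205,290,240,318),red=(215,318,245,345),yellow=(330,240,365,270),blue=(265,175,330,275))}
    for n in B:
        P=pickle.load(open(n+"0.pkl","rb"))
        for c in B[n]:
            u,v,X=pts(P,c,B[n][c])
            print(n,c,len(u),u.mean().round(1),v.mean().round(1),"med",np.median(X,0).round(1),"p5",np.percentile(X,5,0).round(1),"p95",np.percentile(X,95,0).round(1))
            if c=="blue":
                # endpoints along y
                b=np.polyfit(X[:,1],X[:,0],1); print("  yaw",-np.arctan(b[0]), "z vs y",np.polyfit(X[:,1],X[:,2],1))
                print("  ends", X[X[:,1].argsort()[[3,-4]]].round(1).tolist())
            if c=="yellow":
                for i in np.argsort(-X[:,1])[::max(1,len(u)//12)]: print("   ",u[i],v[i],X[i].round(1))
        im=cv2.resize(P["img"][150:230,230:390] if n=="top" else P["img"][170:290,250:410],None,fx=5,fy=5,interpolation=cv2.INTER_CUBIC)
        cv2.imwrite(f"pics/{n}0_crop.png",im)
E
python3 meas.py
```

```text
top green 92 378.0 267.2 med [ 389.6 -286.5   79.2] p5 [ 377.1 -299.5   70.3] p95 [ 401.8 -274.6   84.7]
top red 90 401.4 262.8 med [ 400.2 -355.4   79.9] p5 [ 388.5 -368.6   70.4] p95 [ 413.6 -343.2   84.1]
top yellow 130 367.8 168.0 med [ 665.5 -256.1  163.2] p5 [ 651.8 -271.9  149.6] p95 [ 685.9 -240.2  172.5]
    361 169 [ 664.  -237.3  160.5]
    363 170 [ 659.8 -242.1  164.5]
    365 170 [ 657.6 -246.3  172.3]
    366 171 [ 654.6 -248.9  172.2]
    366 173 [ 651.8 -250.8  160.9]
    367 173 [ 650.4 -252.7  165.9]
    368 167 [ 666.4 -255.3  171.5]
    369 170 [ 657.8 -257.9  170.7]
    369 174 [ 649.5 -259.8  157.6]
    370 166 [ 669.8 -261.6  169.5]
    370 162 [ 685.6 -265.1  155.1]
    372 167 [ 667.6 -267.8  166.1]
    373 170 [ 659.5 -270.7  163.3]
top blue 850 300.7 199.0 med [592.6 -66.4 102.5] p5 [ 572.3 -213.6   91.3] p95 [613.   80.9 113.4]
  yaw 0.09758922496603697 z vs y [-1.20341985e-03  1.02454328e+02]
  ends [[610.5, -230.0, 100.4], [581.6, 95.5, 97.7]]
side green 174 221.0 304.0 med [ 389.8 -289.3   78.9] p5 [ 377.3 -300.9   44.7] p95 [ 402.3 -245.1   82.2]
side
[... 184 characters left out ...]
5 [ 683.1 -251.7  170.8]
    342 247 [ 656.2 -247.1  169.9]
    355 253 [ 684.9 -253.9  155. ]
    343 257 [ 657.6 -257.6  150.3]
    349 251 [ 668.5 -259.4  167.9]
    343 252 [ 655.  -260.6  167.8]
    345 253 [ 659.2 -262.1  165.8]
    353 255 [ 676.9 -264.3  159.8]
    350 255 [ 669.1 -267.1  163.4]
    345 255 [ 657.3 -268.9  166.5]
    357 258 [ 684.6 -270.1  155.4]
    348 256 [ 663.5 -270.7  164.5]
    348 255 [ 662.8 -271.7  168.4]
    356 259 [ 680.  -276.8  159.3]
side blue 582 298.2 226.9 med [594.4 -93.2 102.1] p5 [ 574.5 -219.8   92.8] p95 [613.7  76.3 112.1]
  yaw 0.09170818018323314 z vs y [-2.12896838e-02  1.00316855e+02]
  ends [[604.8, -231.6, 105.5], [567.0, 97.3, 109.8]]
```

View pics/top0_crop.png

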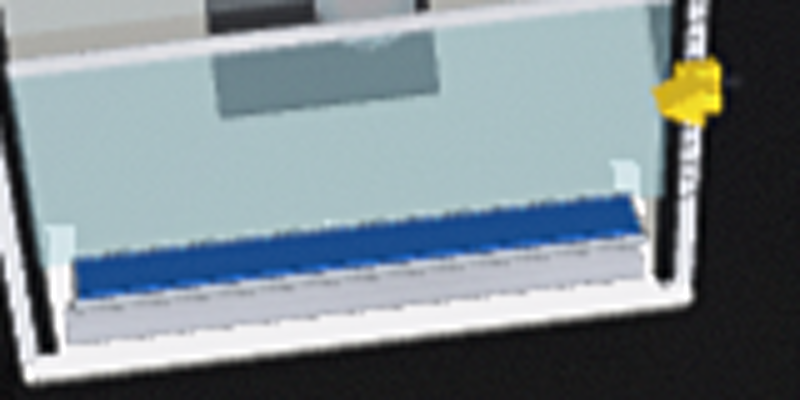

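View pics/side0_crop.png

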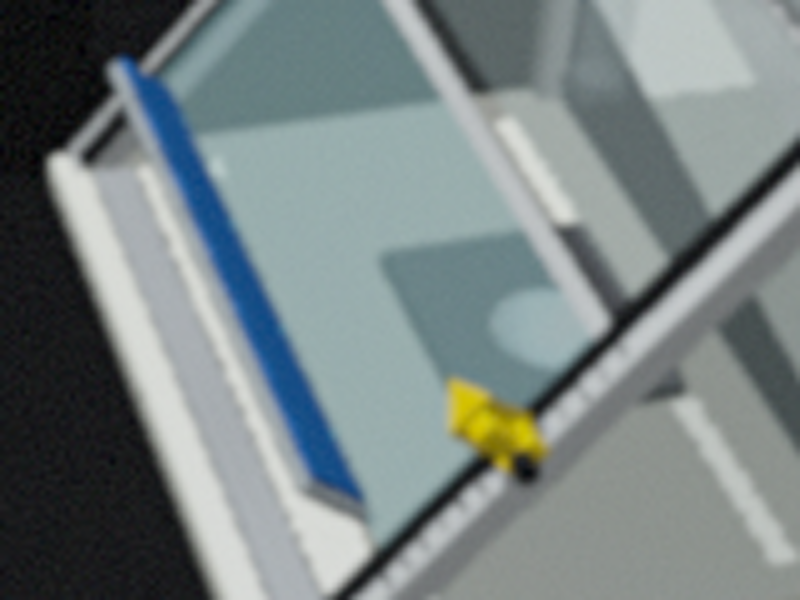

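Run:
```python
from meas import *
yaw=0.096
hx=np.array([np.cos(yaw),np.sin(yaw),0]);hy=np.array([-np.sin(yaw),np.cos(yaw),0]);Z=np.array([0,0,1.])
lz=.643*hx+.766*Z; lx=.766*hx-.643*Z
B={"top":dict(yellow=(355,155,380,180),blue=(235,180,365,215)),"side":dict(yellow=(330,240,365,270),blue=(265,175,330,275))}
for n in B:
    P=pickle.load(open(n+"0.pkl","rb"))
    for c in B[n]:
        u,v,X=pts(P,c,B[n][c]); L=np.stack([X@lx,X@hy,X@lz],-1)
        print(n,c,[np.percentile(L,q,0).round(1).tolist() for q in (1,5,25,50,75,95,99)])
        if c=="yellow":
            for a,b in [(-350,-325),(-325,-318),(-318,-312),(-312,-306),(-306,-300),(-300,-290)]:
                k=(L[:,1]>=a)&(L[:,1]<b)
                if k.any(): print("  y",a,b,k.sum(),"x",L[k,0].min().round(1),L[k,0].max().round(1),"z",L[k,2].min().round(1),np.median(L[k,2]).round(1),L[k,2].max().round(1))
```

```text
top yellow [[370.1, -365.4, 428.5], [371.9, -335.8, 521.2], [374.9, -327.4, 531.7], [382.7, -319.1, 536.2], [394.0, -311.6, 540.3], [405.3, -302.4, 542.7], [508.1, -300.8, 544.2]]
  y -350 -325 36 x 372.0 410.1 z 526.7 537.5 544.4
  y -325 -318 30 x 372.2 406.2 z 520.5 540.4 544.2
  y -318 -312 28 x 370.6 408.6 z 503.7 537.0 541.7
  y -312 -306 19 x 370.1 403.9 z 505.0 534.6 538.0
  y -306 -300 13 x 369.1 390.9 z 528.8 534.4 537.0
  y -300 -290 1 x 385.6 385.6 z 533.3 533.3 533.3
top blue [[363.2, -284.7, 448.8], [365.4, -271.0, 450.3], [371.7, -205.3, 452.4], [380.8, -122.5, 453.7], [389.5, -39.3, 455.1], [397.4, 25.2, 456.9], [401.1, 39.2, 458.2]]
side yellow [[371.0, -339.8, 521.2], [372.3, -336.9, 523.7], [375.2, -332.7, 529.9], [382.8, -327.7, 534.9], [394.0, -321.9, 538.1], [400.9, -313.5, 541.3], [404.2, -309.6, 542.2]]
  y -350 -325 89 x 373.1 404.3 z 522.9 534.7 542.2
  y -325 -318 52 x 370.3 406.0 z 520.1 536.6 544.0
  y -318 -312 12 x 371.5 375.6 z 526.2 533.8 539.2
  y -312 -306 5 x 369.7 372.9 z 531.1 534.0 534.9
side blue [[364.7, -287.6, 451.9], [366.3, -277.3, 452.3], [372.4, -224.4, 453.2], [381.5, -149.8, 453.7], [389.1, -60.1, 454.4], [396.1, 20.0, 455.2], [398.6, 39.3, 455.9]]
```

The marker's track coordinate is about 532 and the lip centre's is about 448, so roughly 84 mm of push is needed. I'll swing round clear of the hood with the fingers shut and press the button first.

Run:
```python
from h import *
from meas import *
P=pickle.load(open("side0.pkl","rb"));T=pickle.load(open("top0.pkl","rb"))
for Q,b in ((P,(205,290,240,318)),(T,(365,255,390,280))):
    u,v,X=pts(Q,"green",b); k=(X[:,2]>77)&(X[:,2]<90); print(k.sum(),X[k].min(0),X[k].max(0),np.median(X[k],0))
q=[0,1,0,0]
effector.grasp(20)
print(readout.current_opening())
x0=readout.current_tcp_pos()
bot.line_to([105,425,260],v=200)
bot.move_to([420,60,260],q)
bot.move_to([389.7,-287.5,200],q)
bot.line_to([389.7,-287.5,125],v=120)
print(readout.current_time(),readout.current_tcp_pos(),readout.current_contact_force())
W=optics.capture("wrist");cv2.imwrite("pics/w1.png",W["img"])
W=optics.capture("side");cv2.imwrite("pics/s1.png",cv2.resize(W["img"][230:400,130:330],None,fx=3,fy=3))
```

```text
116 [ 376.79624943 -302.93109122   77.25019614] [ 402.98834025 -271.22560084   83.80992114] [ 389.36673598 -288.02597028   79.91992828]
64 [ 375.34979447 -300.6692743    77.00674694] [ 404.68946987 -272.58263139   86.52568101] [ 389.83890506 -286.57636939   80.81958333]
0.09424649649223456
6.8417 [ 390.32214386 -287.60176229  125.4811998 ] [ 0.41917022 -0.88118622  0.54724573]
```

View pics/s1.png

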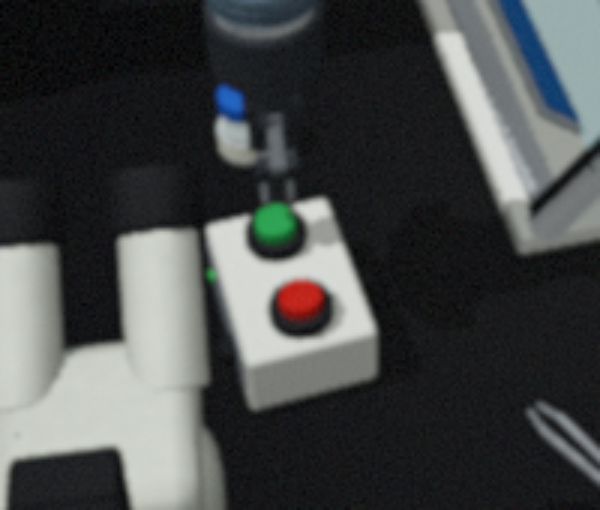

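View pics/w1.png

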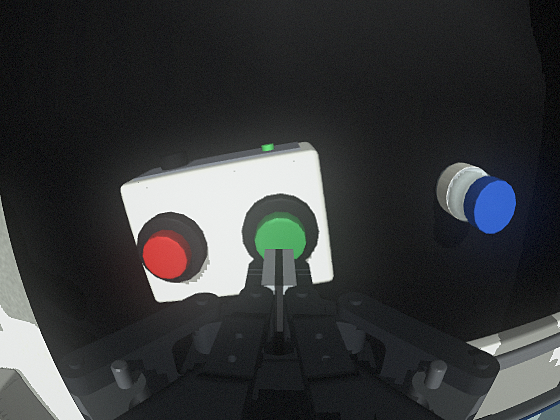

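Both views show the closed fingertips directly over the green button: wrist (280,240), side crop (275,215). The red button and jar are clear. Pressing now in force-watched steps.

Run:
```python
from h import *
f0=readout.current_contact_force()
bot.line_to([389.7,-287.5,106],v=100)
z=106
while z>88:
    z-=1; bot.line_to([389.7,-287.5,z],v=30)
    f=(readout.current_contact_force()-f0)[2]; print(z,round(f,2),readout.current_tcp_pos()[2].round(2))
    if f>9: break
bot.sleep(0.2); print((readout.current_contact_force()-f0).round(2))
S=optics.capture("side");cv2.imwrite("pics/s2.png",cv2.resize(S["img"][230:400,130:330],None,fx=3,fy=3))
bot.line_to([389.7,-287.5,200],v=150)
print(readout.current_time())
```

```text
105 -0.21 105.36
104 -0.19 104.06
103 -1.11 102.92
102 1.36 102.12
101 1.8 101.12
100 3.22 100.08
99 2.69 99.07
98 4.06 98.07
97 3.43 97.11
96 5.54 96.13
95 12.85 95.99
[-2.47  1.27 12.51]
11.1333
```

Run:
```python
from h import *
from scipy.spatial.transform import Rotation as Ro
yaw=0.096
hx=np.array([np.cos(yaw),np.sin(yaw),0]);hy=np.array([-np.sin(yaw),np.cos(yaw),0]);Z=np.array([0,0,1.])
lz=.643*hx+.766*Z; lx=.766*hx-.643*Z
C=lx*381.5-hy*122.5+lz*447.7
print(C)
for s in (1,-1):
    R=np.stack([s*np.cross(hy,lx),s*hy,lx],1); q=Ro.from_matrix(R).as_quat(); print(s,np.linalg.det(R),q)
    for a,b in ((-90,-22),(-10,-22),(-10,-17),(-10,67)):
        print(kin.solve_ik(C+a*lx+b*lz,q))
```

```text
[589.17099601 -66.33184362  97.6337    ]
1 1.000205 [-0.04348801  0.90530428  0.02027373  0.42204493]
None
[ 1.30088986  0.86469465 -1.24417691  2.38714206  2.5372293   0.56190581
 -0.237278  ]
[ 1.29416282  0.84648031 -1.2431039   2.3811091   2.53042556  0.54957281
 -0.24739477]
[ 1.20805885  0.62117887 -1.22563123  2.26485799  2.34251084  0.36617415
 -0.26272744]
-1 1.000205 [ 0.90530428  0.04348801  0.42204493 -0.02027373]
None
[ 1.11878007  0.63769105 -1.02636808  2.39157839  2.83001605  0.4709306
  2.43689489]
[ 1.11325979  0.62479624 -1.02550722  2.38554265  2.82551012  0.45937776
  2.42927132]
[ 1.03788235  0.46172305 -1.0083014   2.26932405  2.69396813  0.27528424
  2.41080181]
```

The button bottomed out at 12.5 N with a 7 mm stroke and was released at t = 11.1 s. Now I'll search for a comfortable under-lip pose.

```bash
cat > lip.py <<'E'
from h import *
from scipy.spatial.transform import Rotation as Ro
yaw=0.096
hx=np.array([np.cos(yaw),np.sin(yaw),0]);hy=np.array([-np.sin(yaw),np.cos(yaw),0]);Z=np.array([0,0,1.])
lz=.643*hx+.766*Z; lx=.766*hx-.643*Z
C=lx*381.5-hy*122.5+lz*447.7
def quat(s,psi,tilt):
    # psi: turn about lz (in lip plane); tilt: steeper about hy
    R=np.stack([s*np.cross(hy,lx),s*hy,lx],1); R/=np.linalg.norm(R,axis=0)
    return (Ro.from_rotvec(np.radians(psi)*lz)*Ro.from_rotvec(np.radians(tilt)*hy)*Ro.from_matrix(R)).as_quat()
E
python3 - <<'E'
from lip import *
q0=readout.current_q(); print(q0.round(2))
lo=np.array([-2.61,-.41,-1.48,0,-1.57,.05,-2.85]);hi=np.array([2.61,2.15,1.57,2.5,4.71,1.97,2.85])
res=[]
for s in (1,-1):
  for psi in (-20,-10,0,10):
    for tilt in (0,10,20):
      for y in (-60,0,60,110):
        q=quat(s,psi,tilt); out=[];
        tz=Ro.from_quat(q).as_matrix()[:,2]
        for a,b in ((-70,-25),(5-10,-25),(-5,67)):
            j=kin.solve_ik(C+y*hy+a*lx+b*lz,q)
            if j is None: break
            out.append(j)
        if len(out)==3:
            o=np.array(out); m=np.minimum(o-lo,hi-o).min(); dj=abs(np.diff(o,axis=0)).max(); 
            res.append((abs(o[:,2]).max(),m,dj,s,psi,tilt,y,o[0].round(2).tolist(),o[2].round(2).tolist()))
res.sort(key=lambda r:r[0])
for r in res[:14]: print([round(x,2) if np.isscalar(x) else x for x in r])
print(len(res))
E
```

```text
[-0.1   0.14  0.71  2.07 -0.11  0.97  2.24]
[np.float64(0.39), np.float64(0.04), np.float64(0.76), 1, 10, 20, 0, [0.61, 0.21, -0.39, 2.28, -0.84, 0.33, 2.78], [-0.17, 0.31, 0.38, 2.08, -0.97, 0.5, 2.75]]
[np.float64(0.39), np.float64(0.0), np.float64(0.56), 1, 0, 20, -60, [-0.04, 0.18, 0.33, 2.31, -0.99, 0.29, 2.85], [-0.15, 0.31, 0.39, 2.08, -0.78, 0.37, 2.54]]
[np.float64(0.42), np.float64(0.11), np.float64(0.79), 1, 10, 20, 60, [0.26, 0.16, -0.17, 2.34, -0.95, 0.28, 2.74], [-0.32, 0.28, 0.42, 2.12, -0.95, 0.43, 2.64]]
[np.float64(0.42), np.float64(0.06), np.float64(0.8), 1, 10, 20, 110, [-0.33, 0.13, 0.3, 2.38, -1.08, 0.26, 2.73], [-0.43, 0.27, 0.42, 2.14, -0.91, 0.38, 2.52]]
[np.float64(0.44), np.float64(0.03), np.float64(0.61), 1, 0, 20, 0, [-0.29, 0.14, 0.44, 2.36, -0.92, 0.22, 2.65], [-0.31, 0.28, 0.43, 2.12, -0.69, 0.32, 2.36]]
[np.float64(0.47), np.float64(0.04), np.float64(0.59), -1, -20, 10, -60, [-0.38, 0.19, 0.43, 2.46, 2.36, 0.28, 2.33], [-0.43, 0.3, 0.47, 2.22, 1.86, 0.17, 2.79]]
[np.float64(0.47), np.float64(0.03), np.float64(0.59), 1, 0, 20, 60, [-0.4, 0.11, 0.37, 2.
[... 491 characters left out ...]
5, 0.37, 2.73], [-0.03, 0.35, 0.36, 2.02, -0.97, 0.57, 2.84]]
[np.float64(0.77), np.float64(0.05), np.float64(1.39), 1, -10, 20, 0, [-0.73, 0.16, 0.77, 2.4, 0.07, 0.1, 1.5], [-0.53, 0.29, 0.56, 2.14, -0.09, 0.23, 1.62]]
[np.float64(0.77), np.float64(0.0), np.float64(1.47), -1, 10, 10, -60, [0.1, 0.25, 0.35, 2.34, -1.57, 0.57, 0.44], [-0.29, 0.4, 0.7, 2.13, -1.53, 0.66, 0.2]]
[np.float64(0.81), np.float64(0.01), np.float64(0.46), -1, 10, 20, 110, [-0.73, 0.15, 0.73, 2.4, -1.2, 0.32, -0.3], [-0.77, 0.33, 0.81, 2.15, -1.13, 0.48, -0.45]]
[np.float64(0.81), np.float64(0.09), np.float64(0.36), 1, -20, 20, 60, [-0.86, 0.17, 0.6, 2.39, 1.07, 0.37, 0.2], [-0.66, 0.3, 0.45, 2.13, 0.75, 0.4, 0.56]]
70
```

Run:
```python
from lip import *
bot.move_j([0.1,0.14,0,2.07,0,0.97,1.55])
print(readout.current_time(),readout.current_tcp_pos().round(1),readout.current_ee_rot().round(3),quat(1,-11,50))
lo=np.array([-2.61,-.41,-1.48,0,-1.57,.05,-2.85]);hi=np.array([2.61,2.15,1.57,2.5,4.71,1.97,2.85])
for s in (1,):
  for psi in (-12,-6,0):
    for tilt in (10,15,20,25,30):
      for y in (0,60):
        q=quat(s,psi,tilt); out=[]
        for a,b in ((-70,-28),(-5,-28),(-5,67)):
            j=kin.solve_ik(C+y*hy+a*lx+b*lz,q); out.append(None if j is None else j.round(2).tolist())
        print(psi,tilt,y,out)
```

```text
11.9917 [456.3 -88.9 182.7] [ 0.061  0.998  0.    -0.02 ] [ 0.02557852  0.99777176 -0.06155537  0.00286164]
-12 10 0 [[1.14, 0.4, -1.22, 2.43, 1.99, 0.5, -0.21], [1.09, 0.77, -1.24, 2.33, 2.07, 0.79, -0.07], [-0.36, 0.25, 0.34, 2.24, 1.91, 0.11, -0.39]]
-12 10 60 [[-0.22, 0.13, 0.0, 2.49, 2.04, 0.32, -0.63], [-0.68, 0.36, 0.51, 2.41, 2.64, 0.27, -1.31], [-0.6, 0.25, 0.45, 2.26, 1.65, 0.16, -0.24]]
-12 15 0 [[-0.65, 0.15, 0.65, 2.45, 2.05, 0.09, -0.51], [0.9, 0.55, -1.03, 2.29, 1.86, 0.57, -0.05], [-0.32, 0.25, 0.29, 2.19, 0.81, 0.15, 0.72]]
-12 15 60 [[0.02, 0.13, -0.23, 2.43, 1.58, 0.29, -0.15], [-0.25, 0.31, 0.06, 2.34, 1.93, 0.26, -0.52], [-0.35, 0.24, 0.19, 2.19, 1.04, 0.24, 0.4]]
-12 20 0 [[-0.1, 0.13, 0.07, 2.38, 0.99, 0.19, 0.57], [-0.31, 0.32, 0.29, 2.29, 1.33, 0.09, 0.18], [-0.17, 0.26, 0.13, 2.13, 0.54, 0.27, 1.01]]
-12 20 60 [[-0.03, 0.13, -0.17, 2.38, 1.12, 0.3, 0.31], [-0.69, 0.35, 0.56, 2.31, 1.06, 0.08, 0.29], [-0.26, 0.25, 0.1, 2.13, 0.7, 0.33, 0.75]]
-12 25 0 [[-0.06, 0.15, 0.03, 2.32, 0.6, 0.28, 0.96], [-0.26, 0.32, 0.25, 2.24, 0.53, 0.18, 0.99], [-0.11, 0.28, 0.07,
[... 2628 characters left out ...]
2, -0.12, 2.38, -0.13, 0.12, 1.75], [0.33, 0.32, -0.41, 2.27, 1.11, 0.1, 0.57], [0.03, 0.25, -0.08, 2.12, -0.01, 0.25, 1.63]]
0 25 0 [[0.19, 0.16, -0.09, 2.29, -0.28, 0.27, 2.03], [0.23, 0.33, -0.15, 2.2, -0.17, 0.19, 1.92], [0.14, 0.28, -0.09, 2.04, -0.12, 0.39, 1.83]]
0 25 60 [[0.05, 0.13, -0.09, 2.32, -0.04, 0.25, 1.67], [0.02, 0.3, -0.07, 2.23, 0.0, 0.17, 1.62], [0.02, 0.26, -0.08, 2.07, 0.01, 0.38, 1.61]]
0 30 0 [[0.16, 0.18, -0.06, 2.24, -0.15, 0.39, 1.89], [0.16, 0.34, -0.09, 2.15, -0.09, 0.32, 1.83], [0.12, 0.31, -0.06, 1.98, -0.07, 0.51, 1.78]]
0 30 60 [[0.04, 0.16, -0.09, 2.27, -0.01, 0.37, 1.63], [0.01, 0.32, -0.07, 2.18, 0.02, 0.3, 1.6], [0.01, 0.29, -0.08, 2.01, 0.02, 0.5, 1.6]]
```

Run:
```python
from lip import *
q=quat(1,0,25); p=lambda a,b:C+60*hy+a*lx+b*lz
bot.move_to(p(-90,-28),q)
print(readout.current_time(),readout.current_contact_force().round(1))
bot.line_to(p(-30,-28),v=80)
print(readout.current_time(),readout.current_contact_force().round(1),readout.current_tcp_pos().round(1),p(-30,-28).round(1))
S=optics.capture("side");cv2.imwrite("pics/s3.png",cv2.resize(S["img"][140:300,200:420],None,fx=3,fy=3))
```

```text
12.6917 [-0.2 -0.2 -0.3]
13.5917 [0.1 0.1 1. ] [542.5 -10.6  95.5] [542.6 -10.5  95.5]
```

View pics/s3.png

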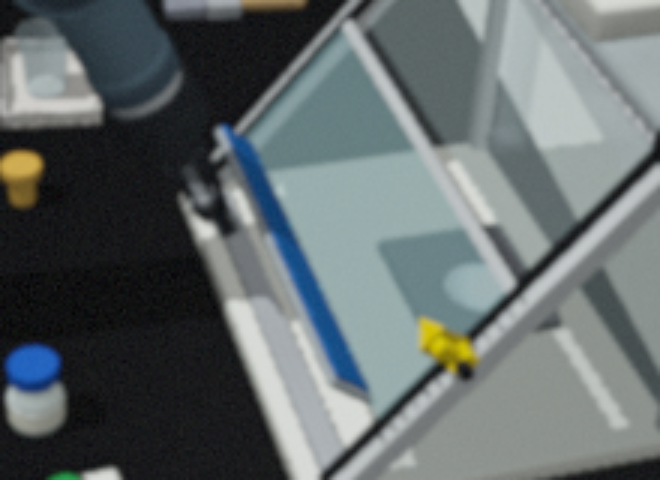

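The fingertips at crop (215,205) sit in front of and just below the lip's underside, with the sash not yet moved. Pushing now to about 4 mm short of the marker, then measuring.

```bash
cat > blue.py <<'E'
from lip import *
from meas import colmask
def lipz(n):
    P=optics.capture(n); 
    m=colmask(P,"blue")&(P["range_z"]>0); v,u=np.nonzero(m); X=deproj(P,u,v)
    L=np.stack([X@lx,X@hy,X@lz],-1)
    k=(L[:,0]>360)&(L[:,0]<405)&(L[:,1]>-290)&(L[:,1]<45)&(L[:,2]>440)&(L[:,2]<590); 
    my=colmask(P,"yellow")&(P["range_z"]>0); v,u=np.nonzero(my); Y=deproj(P,u,v);
    Y=Y[(np.linalg.norm(Y-[665,-260,163],axis=1)<30)]
    print(n,"n",k.sum(),"strip z med",np.median(L[k,2]).round(2),"y range",np.percentile(L[k,1],[1,99]).round(0),"marker med z",np.median(Y@lz).round(1),len(Y))
    return P
E
python3 - <<'E'
from blue import *
q=quat(1,0,25); p=lambda a,b:C+60*hy+a*lx+b*lz
P=lipz("top");lipz("side")
for b in (-20,-14,10,40,-14.6+78):
    bot.line_to(p(-30,b),v=60); print(b,readout.current_contact_force().round(1))
print(readout.current_time(),(readout.current_tcp_pos()-p(-30,b)).round(1))
for n in ("top","side"):
    P=lipz(n); cv2.imwrite(f"pics/{n}4.png",cv2.resize(P["img"][140:300,200:420],None,fx=3,fy=3))
E
```

```text
top n 845 strip z med 453.74 y range [-284.   39.] marker med z 536.2 125
side n 570 strip z med 453.66 y range [-287.   37.] marker med z 535.4 159
-20 [0.  0.2 0.5]
-14 [-1.   0.8 -0.2]
10 [-1.6 -0.9  0.6]
40 [-2.4  0.3 -0.4]
63.4 [-1.3  0.1  0.1]
16.0167 [1.9 0.2 1.7]
top n 864 strip z med 534.55 y range [-284.   39.] marker med z 536.9 124
side n 529 strip z med 534.44 y range [-287.   37.] marker med z 535.3 160
```

View pics/side4.png

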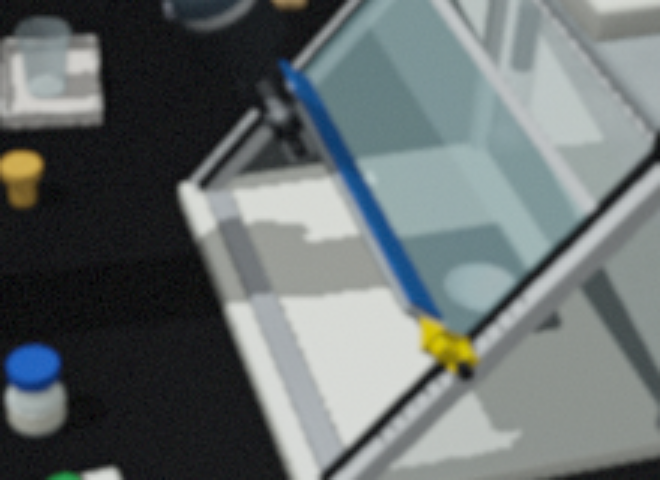

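View pics/top4.png

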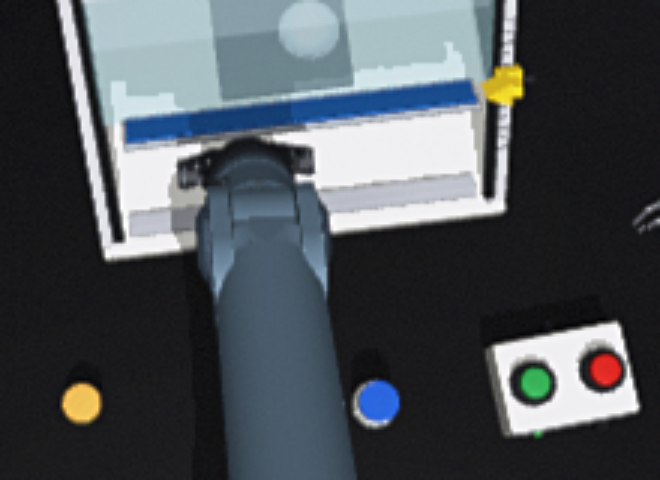

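The marker's root spans about 520–544 along the track, so the tip is at about 532.5. The lip centre is now at 528.5 and its end is just short of the tip in both views. A further 4 mm push, then withdraw.

Run:
```python
from blue import *
t0=readout.current_tcp_pos()
bot.line_to(t0+3.8*lz,v=20)
bot.sleep(0.3)
lipz("side")
bt=readout.current_tcp_pos()
bot.line_to(bt-15*lz,v=60)
bot.line_to(bt-15*lz-90*lx,v=120)
print(readout.current_time(),readout.current_contact_force().round(1))
for n in ("top","side"):
    P=lipz(n); cv2.imwrite(f"pics/{n}5.png",cv2.resize(P["img"][140:300,200:420],None,fx=3,fy=3))
    X=pickle.load(open(n+"0.pkl","rb"))
    for k in ["marker_tip","lip_center"]:
        r=models.look_for(P,k)
        if r: u,v=r[0]["pixel"]; d=deproj(P,u,v); print(k,r[0]["p"],[u,v],d@lz)
    cv2.imwrite(f"pics/{n}5z.png",cv2.resize(P["img"][150:190,340:390] if n=="top" else P["img"][225:285,310:380],None,fx=10,fy=10,interpolation=cv2.INTER_CUBIC))
```

```text
side n 528 strip z med 537.15 y range [-287.   36.] marker med z 535.2 160
18.2333 [ 0.1 -0.1  0.1]
top n 862 strip z med 537.57 y range [-285.   39.] marker med z 536.9 124
marker_tip 0.71 [368.4, 169.8] 536.0712772447495
lip_center 0.88 [300.0, 155.3] 590.1850796130908
side n 512 strip z med 537.44 y range [-287.   33.] marker med z 535.2 163
marker_tip 0.57 [346.1, 255.4] 532.7963170851816
lip_center 0.65 [341.3, 188.6] 590.1207873171334
```

View pics/side5z.png

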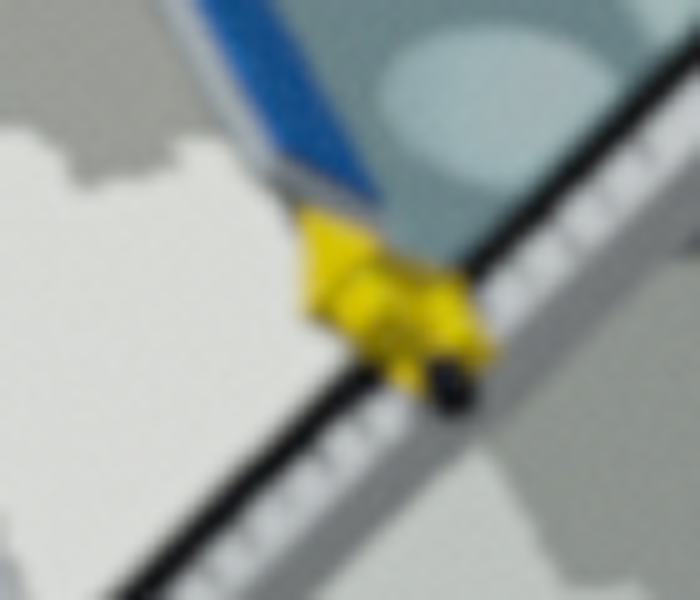

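View pics/top5z.png

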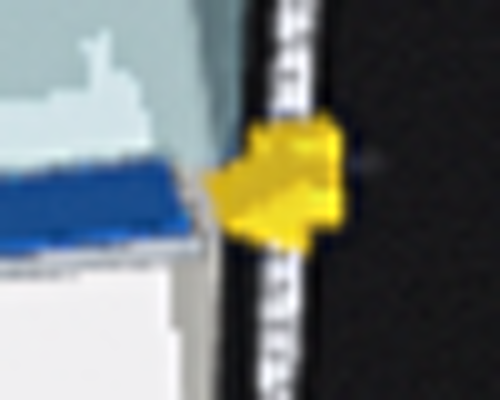

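View pics/side5.png

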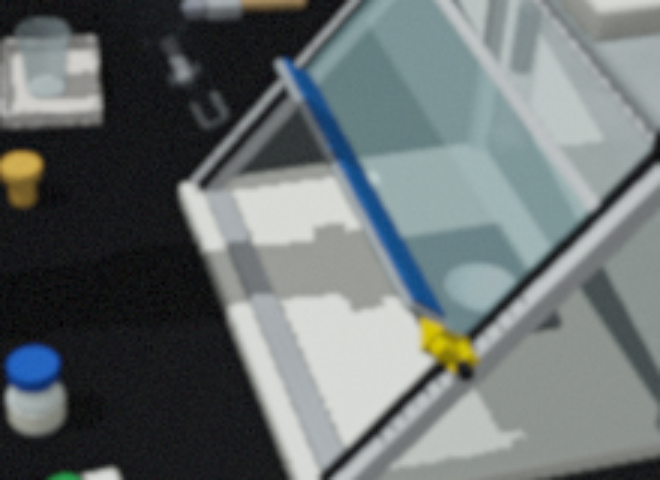

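Run:
```python
from blue import *
from meas import pts
P=optics.capture("top"); O=pickle.load(open("top0.pkl","rb"))
for c,b in (("green",(365,255,390,280)),("red",(390,250,412,275)),("yellow",(355,155,380,180))):
    print(c,[np.median(pts(Q,c,b)[2],0).round(1) for Q in (O,P)])
for t in ["tray","beaker","stub","jar","brush","tweezers","dish"]:
    r=models.look_for(P,t); print(t,[(x["pixel"],round(x["p"],2)) for x in r[:1]])
print(readout.current_time(),readout.current_contact_force().round(2))
lipz("side")
workorder.hand_in()
```

```text
green [array([ 389.6, -286.5,   79.2]), array([ 389.8, -286.5,   78.8])]
red [array([ 400.2, -355.4,   79.9]), array([ 400.3, -356.2,   79.1])]
yellow [array([ 665.5, -256.1,  163.2]), array([ 665.2, -256.6,  163.8])]
tray [([166.6, 257.5], 0.61)]
beaker [([162.0, 262.9], 0.89)]
stub [([224.8, 275.8], 0.6)]
jar [([328.4, 272.1], 0.65)]
brush [([122.2, 197.4], 0.92)]
tweezers []
dish [([378.8, 267.6], 0.2)]
18.9333 [-0.3  -0.64  0.81]
side n 509 strip z med 537.49 y range [-287.   35.] marker med z 535.0 158
the job is handed in; nothing more can be done
```

The fan was started and the sash was pushed up to the marker, and I handed the job in after about 19 s of the 40 s allowed. `hand_in` gives no verdict, so the figures below come from my own last checks.

- **Button:** with the sash still down, I pressed the green button with shut fingers until it bottomed out at about 12.5 N, after a stroke of about 7 mm. I then released it. In the last top view, both buttons stood at their starting height to within 1 mm.
- **Sash:** I pushed it up from beneath the lip with the fingers shut, so the lip was never gripped, and then backed the arm away. The lip centre now reads about 531.5 mm along the sloping track, and the marker tip reads about 532.5 mm. The lip is therefore level to about 1 mm, and its reading did not drift over the last pictures.
- **Marker:** its measured position changed by less than 1 mm.
- **Contact:** the arm stands clear, and the force reading is only noise (under 1 N).
- **Other things on the bench:**
  - The networks found the tray, beaker, stub, jar and brush about where they stood at the start.
  - The network missed the tweezers and reported the dish wrongly: its low-confidence hit (0.2) was on the green button. The dish is visible in its place in the pictures after the push. I did not check the tweezers separately, but the arm never went near them.
- **Disagreement between checks:** the marker network's points differed by about 3 mm between cameras (536.1 mm from the top, 532.8 mm from the side). Even the larger value leaves the lip within the 8 mm allowed. The lip network's points fell on the pane, so I relied on the blue strip to measure the lip.

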